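# Sort a sandal maker's bench: findings to their trays, awl into its clips

### The arm

A 6-joint arm with a two-finger parallel gripper is mounted at the origin on the work surface. World frame = base frame: x ahead of the robot, y to its left, z up, the work surface at z = 0. Lengths are in m, angles in rad, forces in N, time in s.
With the tool pointing down it reaches from about 0.35 to 0.975 m from the base axis. Payload 4.9 kg.
Tool frame: the origin (TCP) lies between the finger pads; the fingertips stand 19 mm ahead of it and the grasp point (between the pads) is the TCP; z points along the fingers, y is the line along which they close (so a half turn about z gives the same grasp; the last joint's range is limited). The gripper opens to 85 mm and grips with 20 to 120 N. Pads are 22 mm wide; open, the fingers measure 114 mm over their backs; the gripper's body (76 mm by 85 mm) begins 54 mm behind the grasp point. The pads swing forward as they close: fully open they stand 13 mm farther back than shut.
Start: joints at [-1.231, 0.053, 1.613, -0, 1.476, -0.119], TCP at [0.277, -0.56, 0.25] pointing down, gripper open.
Joint ranges: [-3.01, 3.01], [-1.01, 2.22], [0.06, 2.58], [-1.02, 4.17], [0.09, 2.62], [-3.14, 3.14]. Speed limits (rad/s): [2.57, 2.57, 3.14, 3.14, 3.14, 3.14].

### API

Orientations are given as a rotation vector (axis times angle).
In Python, from station import ctrl gives the robot as it stands. The module is installed in compiled form; this text tells all that it offers.
- The arm moves only by the tool servo_tool, never from a script. Its argument "increments" is a list that holds one entry, the list of rows, each a list of 5 numbers: the finger opening in cm, from 0 to 8.54, then the shift along the tool's x, y, z in cm, then the turn about the tool's z in degrees. A call has 1 to 5 rows; each row is the pose to reach, as a shift and turn from the pose commanded when the call began, along the tool's axes at that moment; what a row does not reach only later rows make up. A row lasts 1/10 s, in which the tool goes at most 50 mm and 8.59 degrees, less where a joint would pass 70% of its speed; a pose out of reach is approached as far as the arm can. A call with a gripper value outside its range is refused whole. The fingers move at their own pace and stop on an object; "newtons" is the grip in N (left out, the last holds). Time passes only in rows, so rows that repeat a pose let the fingers close. It gives the time, the measured TCP pose, the force, the opening and the grip force at its end, in the units of the state.
- ctrl.get_obs(): the state, without advancing time (a new reading comes with each control period).
- ctrl.get_image(name): name is "side" or "top" or "wrist"; returns a dict with "img" (480x640x3 uint8, red, green, blue), "fx", "fy", "cx", "cy" (pixels), "rvec" (rotation vector, rad) and "tvec" (3), from world to camera coordinates, as OpenCV has them; the wrist camera has in their place "mount" (4x4, takes a point from camera to tool coordinates, whose origin is the TCP and whose axes are the flange's). Camera axes: x right, y down, z forward; pixel columns grow to the right and rows downward; lengths in m; the calibration is good to about 2 mm. A picture is of the moment at which its call begins: read the wrist's pose just before it. There is no depth.
- ctrl.finish_job(): hands the job in; it is judged then, once.
The state is a dict: "t": time; "q": joint angles; "dq": joint speeds; "effort": joint torques, N m; "tool_pos": TCP position; "tool_rot": TCP orientation; "contact_force": force on the tool from outside, world axes, zero at the start; "wrist_torque": the same for the moment, N m; "opening": finger opening in m; "grip_force": force on a finger pad.
Only numpy, scipy, OpenCV 4.12 (cv2) and the standard library are available. Lean on these libraries where they do the work, as an engineer would, in place of code of your own. Each camera call takes 0.05 s, during which the arm holds its last target. There are 200 camera calls.

### The job

Sort the four loose things on the sandal maker's bench: put the thread spool, the steel setting anvil and the heel block each into the empty bay of the tray that already holds one of its kind, the spool standing upright and the other two flat on the tray floor, and press the awl's handle fully home into the two spring clips of the tool holder, lying along it, either way round. Leave the glue jar and the roll of tape where they are.

Things in the scene. Friction and masses are not known exactly. Their poses are not given: they have to be found in the camera images.
- spool_center (a point): loose cream thread spool with thin wooden flanges, standing upright: cylinder 42 mm across, 52 mm high. The point is its centre, 26 mm above its underside; z is its axis, up.
- anvil_center (a point): loose plain steel setting anvil, a solid disc 46 mm across and 24 mm high with a shallow ring on top, about 0.3 kg. The point is its centre, 12 mm above its underside; z up.
- heel_center (a point): loose D-shaped black rubber heel block with a tan layer round its edge, lying flat: 52 mm long (x, rounded end at +x), 44 mm wide (y, flat parallel sides from x = -26 to +4 mm), 22 mm high. The point is its middle, 11 mm above its underside; z up.
- awl_center (a point): loose awl lying on its side: round pale wooden handle 20 mm in diameter and 96 mm long along x, then at +x a square brass bolster (20 mm square, 8 mm long) that keeps it from rolling, then a 24 mm steel point. The point is the middle of the handle, on its axis, 10 mm above the bench; x runs along the handle towards the steel point.
- spool_tray_bay (a point): fixed grey tray 162 (x) by 120 (y) mm, walls 22 high, walls and floor 5 thick. A cross wall parts a small bay at +x, where another thread spool (52 mm high) is fixed as a sample, from the empty bay at -x (90 along x, 110 along y; more finger room across y). Point: centre of the empty bay's floor, 5 mm above the bench, 31 mm to -x of the tray's centre; x towards the sample, z up.
- anvil_tray_bay (a point): fixed grey tray 162 (x) by 120 (y) mm, walls 22 high, walls and floor 5 thick. A cross wall parts a small bay at +x, where another setting anvil (24 mm high) is fixed as a sample, from the empty bay at -x (90 along x, 110 along y; more finger room across y). Point: centre of the empty bay's floor, 5 mm above the bench, 31 mm to -x of the tray's centre; x towards the sample, z up.
- heel_tray_bay (a point): fixed grey tray 162 (x) by 120 (y) mm, walls 22 high, walls and floor 5 thick. A cross wall parts a small bay at +x, where another heel block (22 mm high) is fixed as a sample, from the empty bay at -x (90 along x, 110 along y; more finger room across y). Point: centre of the empty bay's floor, 5 mm above the bench, 31 mm to -x of the tray's centre; x towards the sample, z up.
- clip_seat (a point): fixed dark board 162 (x) by 80 (y) by 6 mm with two steel spring clips at x = -30 and +30 mm of this point, 10 wide, free between. Point: middle of the awl's handle (on its axis) when home, 28 mm above the bench; handle along x. Flared mouth 40 wide at 49 above the bench, lips 16 apart at 37. Pushed down with 5-15 N the jaws spread, then it snaps onto its rests; until then it sits 9+ mm too high.
- glue_jar: bystander: glue jar with a black lid, 56 mm across, 70 mm high, loose; the origin is the centre of its underside. To be left alone.
- tape_roll: bystander: roll of white tape lying flat, 80 mm across, 22 mm high, loose; the origin is the centre of its underside. To be left alone.
Not all that is in view belongs to the job. Leave any turquoise look-alike of the part that bears spool_center alone. What is shaped like the part that bears anvil_center but green is not meant.

How it is judged:
At the end, for the whole second after the job is handed in: Spool upright, anvil and heel flat (0.15 rad) on the floor of the empty bay (32 mm along, 42 mm across, 5 mm in height) of the tray with their kind; awl handle home in the clips (20 mm along, 6 mm across, 4 mm in height, 0.12 rad); all at rest (x of spool_center in the frame of spool_tray_bay between -0.032 and 0.032 m and y of spool_center in the frame of spool_tray_bay between -0.042 and 0.042 m and z of spool_center in the frame of spool_tray_bay between 0.021 and 0.031 m and angle between each of spool_center, anvil_center, heel_center's own z axis and vertical below 0.15 rad and linear speed of each of spool, anvil, heel, awl below 0.02 m/s and x of anvil_center in the frame of anvil_tray_bay between -0.032 and 0.032 m and y of anvil_center in the frame of anvil_tray_bay between -0.042 and 0.042 m and z of anvil_center in the frame of anvil_tray_bay between 0.007 and 0.017 m and x of heel_center in the frame of heel_tray_bay between -0.032 and 0.032 m and y of heel_center in the frame of heel_tray_bay between -0.042 and 0.042 m and z of heel_center in the frame of heel_tray_bay between 0.006 and 0.016 m and x of awl_center in the frame of clip_seat between -0.02 and 0.02 m and y of awl_center in the frame of clip_seat between -0.006 and 0.006 m and z of awl_center in the frame of clip_seat between -0.004 and 0.004 m and angle between the x axis of awl_center and the x axis of clip_seat, either way round below 0.12 rad); the robot touches nothing.
It fails at once if the glue jar is pushed more than 30 mm or tipped (distance of glue_jar from where it was at the start of the episode above 0.03 m or angle between glue_jar's own z axis and vertical above 0.5 rad).
It fails at once if the roll of tape is pushed more than 30 mm (distance of tape_roll from where it was at the start of the episode above 0.03 m).
It also fails if it takes over 120 s, if anything falls off the work surface, if the arm or the gripper's body presses on something with over 40 N, if the wrist force passes 120 N, or if a joint passes its speed limit or range.

## Working session

There is one attempt and no reset: what is moved stays moved. The work goes in short steps, Python scripts to look and compute and a tool call to move; the robot and the scene stay as the last step left them, time stands still between calls to the robot, and variables do not carry over. Pictures are saved under pics/ and viewed, at most 14 in all, crops included, and the job is handed in when it is done.

Besides the shell and the picture viewer there is one more tool, called after ">>>" as name([rows], argument=value, ...), one row to a line, values as JSON. servo_tool: Moves the arm, as the interface text tells. Its arguments: {"type":"object","properties":{"increments":{"type":"array"},"newtons":{"type":"number"}},"required":["increments"]}

```bash
mkdir -p pics
python3 - <<'E'
from station import ctrl
import cv2
for n in ("top","side"):
    d=ctrl.get_image(n); cv2.imwrite(f"pics/{n}0.png",d["img"][:,:,::-1]); print(n,{k:v for k,v in d.items() if k!="img"})
print(ctrl.get_obs())
E
```

```text
top {'fx': 465.0772126542936, 'fy': 465.0772126542936, 'cx': 317.10128260373443, 'cy': 232.97378847401671, 'rvec': array([ 2.1764533 , -2.19798898,  0.0977107 ]), 'tvec': array([-0.01729841,  0.51787904,  0.94417272])}
side {'fx': 584.6324471320743, 'fy': 584.6324471320743, 'cx': 317.69141447880605, 'cy': 242.50102518333276, 'rvec': array([ 0.61823766, -2.55347962,  1.26733987]), 'tvec': array([0.42432424, 0.17333323, 1.34553504])}
{'t': 0.1, 'q': array([-1.23098705e+00,  5.33220889e-02,  1.61417759e+00,  1.07802828e-05,
        1.47603340e+00, -1.18987611e-01]), 'dq': array([ 0.00019378, -0.0026938 , -0.0015564 , -0.00018607,  0.00016528,
       -0.00034949]), 'effort': array([ 2.13978064e-04, -3.94903314e+01, -3.71364391e+01, -5.87067393e-05,
        3.89826688e-03, -8.21132687e-06]), 'tool_pos': array([ 0.27662049, -0.55984389,  0.24915408]), 'tool_rot': array([-3.05741460e+00, -7.13931913e-01,  3.18900326e-04]), 'contact_force': array([ 1.20700226, -0.10800478,  0.6383311 ]), 'wrist_torque': array([ 0.04758509, -0.01886198, -0.01865822]), 'grip_force': 0.0, 'opening': 0.08526900166165888}
```

View pics/top0.png

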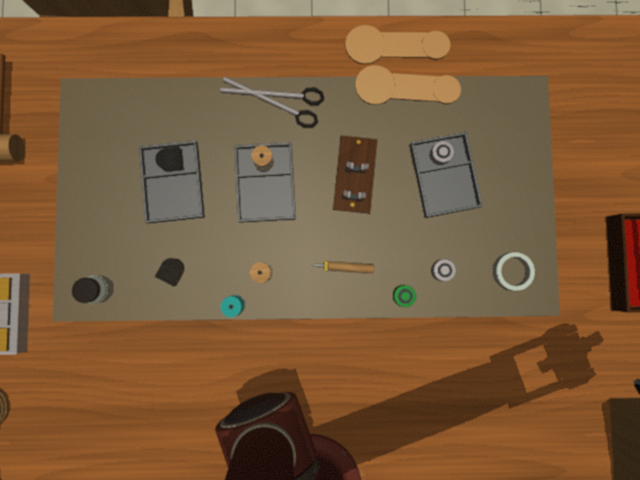

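View pics/side0.png

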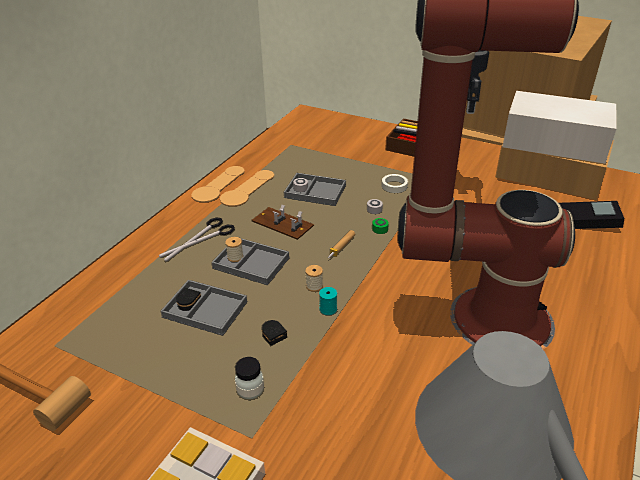

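The top view shows everything.
- **Spools:** cream at (260,272) and turquoise at (232,306). The cream one is meant.
- **Anvils:** plain steel at (444,270) and green at (405,296). The steel one is meant.
- **Other loose parts:** heel at (170,271), awl at (343,267) with its point to the left, jar at (88,290), tape at (515,271).
- **Fixed parts:** heel tray at (172,182), spool tray at (265,182), clip board at (355,175), anvil tray at (445,175).

I'll confirm this in one enlarged crop and measure there.

```bash
python3 - <<'E'
import cv2
im=cv2.imread("pics/top0.png")
a=cv2.resize(im[245:320,130:330],None,fx=4,fy=4,interpolation=cv2.INTER_CUBIC)
b=cv2.resize(im[245:320,300:500],None,fx=4,fy=4,interpolation=cv2.INTER_CUBIC)
cv2.imwrite("pics/crop1.png",cv2.vconcat([a,b]))
E
cat > h.py <<'E'
import numpy as np, cv2
from scipy.spatial.transform import Rotation as R
from station import ctrl
def plane(d,px,z,rt=None):
    "pixels -> world points at height z; rt = camera->world (R,t)"
    if rt is None:
        Rm=cv2.Rodrigues(d["rvec"])[0].T; C=-Rm@d["tvec"]
    else: Rm,C=rt
    px=np.atleast_2d(px).astype(float)
    v=np.c_[(px[:,0]-d["cx"])/d["fx"],(px[:,1]-d["cy"])/d["fy"],np.ones(len(px))]@Rm.T
    return C+v*((z-C[2])/v[:,2])[:,None]
def wrist(name):
    o=ctrl.get_obs(); d=ctrl.get_image("wrist"); cv2.imwrite(f"pics/{name}.png",d["img"][:,:,::-1])
    Rt=R.from_rotvec(o["tool_rot"]).as_matrix(); M=d["mount"]
    return d,(Rt@M[:3,:3],Rt@M[:3,3]+o["tool_pos"]),o
def go(x,y,z,yaw):
    "shift (cm, tool axes) and turn (deg) to TCP x,y,z with tool y axis along world yaw (deg, mod 180)"
    o=ctrl.get_obs(); Rt=R.from_rotvec(o["tool_rot"]).as_matrix()
    s=Rt.T@(np.array([x,y,z])-o["tool_pos"])*100
    cur=np.degrees(np.arctan2(Rt[1,1],Rt[0,1])); t=-((yaw-cur+90)%180-90)
    print("shift",s.round(2),"turn",round(t,1),"cur",round(cur,1),"q6",o["q"][5].round(2),"pos",o["tool_pos"].round(4))
E
python3 - <<'E'
from h import *
d=ctrl.get_image("top")
P=lambda n,px,z: print(n,plane(d,px,z)[:,:2].round(4).tolist())
P("spool",[260,272],.052);P("anvil",[444,270],.024);P("heel",[[158,273],[183,261],[171,271]],.022)
P("awl",[[373,268],[329,266.5],[312,265]],.01)
P("heeltray",[[141,146],[198,142],[203,217],[147,222]],.022)
P("spooltray",[[236,145],[292,143],[296,219],[238,221]],.022)
P("anvtray",[[410,143],[466,134],[480,206],[426,217]],.022)
P("board",[[342,136],[378,139],[371,213],[333,209]],.006)
P("clips",[[357,167],[354,196]],.035);P("jar",[88,290],.07);P("tape",[515,271],.022)
E
```

```text
spool [[0.4384, 0.0924]]
anvil [[0.4385, -0.2829]]
heel [[0.4384, 0.3044], [0.4624, 0.2536], [0.4422, 0.2779]]
awl [[0.4441, -0.1384], [0.4481, -0.0466], [0.4516, -0.0112]]
heeltray [[0.7035, 0.3441], [0.7111, 0.2253], [0.5529, 0.2135], [0.5436, 0.3287]]
spooltray [[0.7042, 0.1458], [0.7076, 0.0284], [0.547, 0.0211], [0.544, 0.1411]]
anvtray [[0.7058, -0.22], [0.7243, -0.3391], [0.5708, -0.363], [0.5488, -0.2493]]
board [[0.7265, -0.078], [0.7194, -0.155], [0.5601, -0.137], [0.5693, -0.0567]]
clips [[0.6525, -0.1061], [0.5921, -0.0989]]
jar [[0.4072, 0.4232]]
tape [[0.4349, -0.4305]]
```

View pics/crop1.png

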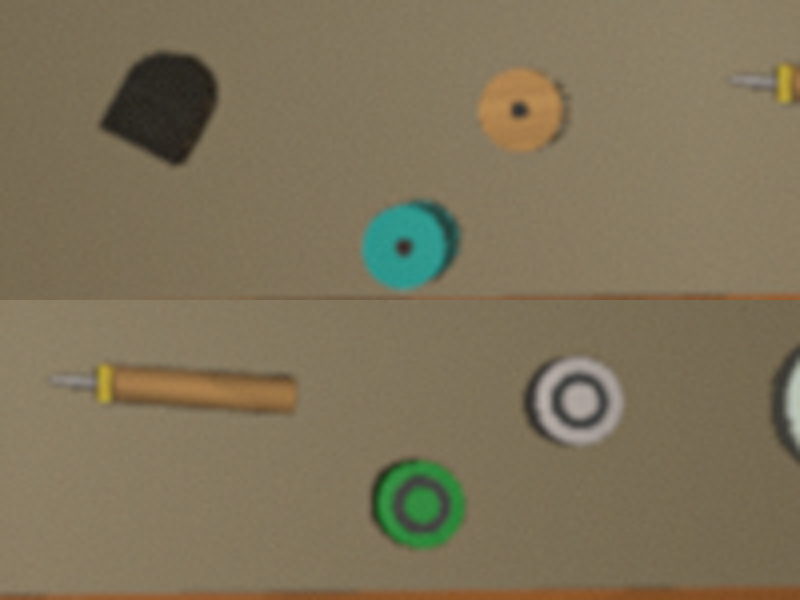

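The crop confirms the choices: cream spool at (259.75,272.5), steel anvil at (444.75,270.25), heel nose pointing up and right, awl tail at (374,268.75) and bolster edge at (328,266). Next I go to the anvil.

Run:
```python
from h import *
d=ctrl.get_image("top")
P=lambda n,px,z: print(n,plane(d,px,z)[:,:2].round(4).tolist())
P("spool",[259.75,272.5],.052);P("anvil",[444.75,270.25],.024);P("heel",[170.75,269.5],.022)
P("awl",[[374,268.75],[328.25,266]],.01);P("turq",[231,306.5],.052);P("green",[404.5,295.5],.024)
x,y=plane(d,[444.75,270.25],.024)[0,:2]
go(x,y,.12,-80.3)
```

```text
spool [[0.4374, 0.0929]]
anvil [[0.4379, -0.2844]]
heel [[0.4453, 0.2784]]
awl [[0.4425, -0.1405], [0.4492, -0.0451]]
turq [[0.371, 0.1497]]
green [[0.3872, -0.2001]]
shift [ 26.66 -17.55  12.98] turn 16.6 cur -63.7 q6 -0.12 pos [ 0.2767 -0.56    0.2495]
```

>>> servo_tool([
  [[7,26.66,-17.55,4,16.6],[7,26.66,-17.55,4,16.6],[7,26.66,-17.55,4,16.6],[7,26.66,-17.55,6,16.6],[7,26.66,-17.55,10,16.6]],
])

```text
t: 0.7
tool_pos: [0.4001, -0.3516, 0.1968]
tool_rot: [3.127, 0.265, 0.005]
contact_force: [-0.1, -0.6, 0.5]
opening: 0.0696
grip_force: 0.0
```

```bash
python3 -c "
from h import *
go(.4379,-.2844,.12,-80.3)"
```

```text
shift [ 4.83 -6.02  7.67] turn -0.0 cur -80.3 q6 0.54 pos [ 0.4001 -0.3516  0.1968]
```

>>> servo_tool([
  [[7,4.8,-6.0,5,0],[7,4.8,-6.0,7.6,0],[7,4.8,-6.0,7.6,0],[7,4.8,-6.0,7.6,0]],
])

```text
t: 1.1
tool_pos: [0.4349, -0.2838, 0.117]
tool_rot: [-3.127, -0.268, 0.005]
contact_force: [0.0, -0.8, 0.2]
opening: 0.0699
grip_force: 0.0
```

```bash
python3 -c "
from h import *
d,rt,o=wrist('w1')
go(.4379,-.2844,.021,-80.3)
# projected expectation of the anvil top
Rm,C=rt
for p in ([.4379,-.2844,.024],):
    c=Rm.T@(np.array(p)-C); print(d['fx']*c[0]/c[2]+d['cx'],d['fy']*c[1]/c[2]+d['cy'])"
```

```text
shift [ 0.25 -0.08  9.82] turn 0.0 cur -80.3 q6 0.68 pos [ 0.4357 -0.2856  0.1192]
323.6408956684491 245.04399552053414
```

View pics/w1.png

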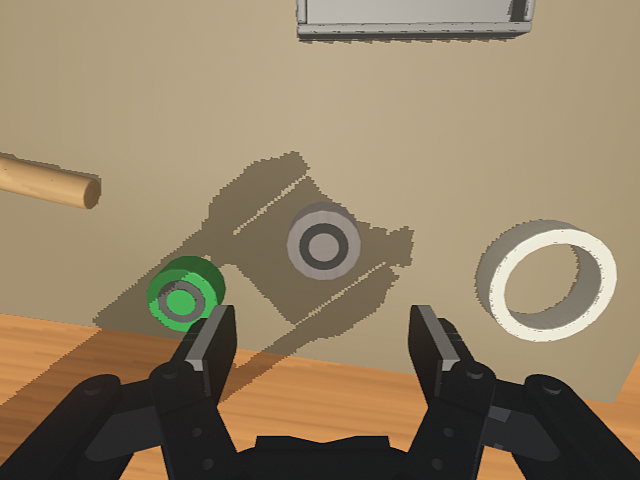

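The wrist view shows the anvil top at (323,246), against a predicted (323.6,245), so the calibration holds. The green disc is clear of the fingers. Descending to grasp.

>>> servo_tool([
  [[7,0.25,-0.1,4.5,0],[7,0.25,-0.1,8,0],[7,0.25,-0.1,9.8,0],[7,0.25,-0.1,9.8,0]],
])

```text
t: 1.55
tool_pos: [0.4369, -0.2849, 0.0201]
tool_rot: [-3.129, -0.262, 0.003]
contact_force: [-0.7, 0.6, 0.2]
opening: 0.0701
grip_force: 0.0
```

>>> servo_tool([
  [[3.5,0,0,0,0],[3.5,0,0,0,0],[3.5,0,0,0,0],[3.5,0,0,0,0],[3.5,0,0,0,0]],
], newtons=60)

```text
t: 2.05
tool_pos: [0.4398, -0.2861, 0.0243]
tool_rot: [3.126, 0.265, 0.006]
contact_force: [-1.5, -1.5, 6.7]
opening: 0.0438
grip_force: 62.1
```

>>> servo_tool([
  [[3.5,0,0,-3,0],[3.5,0,0,-7,0],[3.5,0,0,-10,0],[3.5,0,0,-10,0]],
])

```text
t: 2.45
tool_pos: [0.4409, -0.2864, 0.1273]
tool_rot: [3.122, 0.265, 0.013]
contact_force: [0.3, -0.9, -3.7]
opening: 0.044
grip_force: 62.7
```

```bash
python3 -c "
from h import *
go(.6068,-.298,.12,-80.3)"
```

```text
shift [16.15  3.92  0.88] turn -0.0 cur -80.3 q6 0.68 pos [ 0.4409 -0.2864  0.1273]
```

>>> servo_tool([
  [[3.5,4,1,0,0],[3.5,8,2,0,0],[3.5,12,3,0,0],[3.5,16.15,3.9,0,0],[3.5,16.15,3.9,0,0]],
])

```text
t: 2.95
tool_pos: [0.6068, -0.2945, 0.1183]
tool_rot: [-3.129, -0.269, 0.0]
contact_force: [-0.4, 0.3, -3.7]
opening: 0.0436
grip_force: 62.5
```

>>> servo_tool([
  [[3.5,0,0,0,0],[3.5,0,0,0,0]],
])

```text
t: 3.15
tool_pos: [0.6023, -0.2947, 0.1195]
tool_rot: [-3.129, -0.265, 0.004]
contact_force: [-0.3, 0.4, -4.0]
opening: 0.0438
grip_force: 62.5
```

```bash
python3 -c "
from h import *
d,rt,o=wrist('w2')
go(.6068,-.298,.031,-80.3)"
```

```text
shift [0.41 0.39 8.9 ] turn -0.0 cur -80.3 q6 0.84 pos [ 0.6023 -0.2949  0.1201]
```

View pics/w2.png

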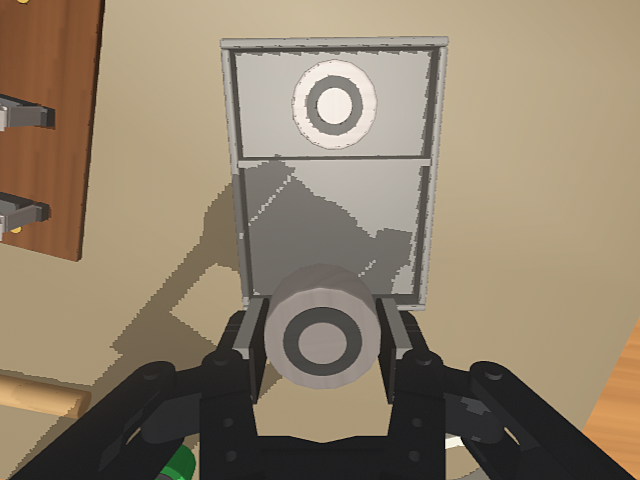

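The anvil is held level in the fingers, at (322,330), and the tray is straight ahead. Lowering.

>>> servo_tool([
  [[3.5,0.4,0.4,3,0],[3.5,0.4,0.4,6,0],[3.5,0.4,0.4,8,0],[3.5,0.4,0.4,8.9,0],[3.5,0.4,0.4,8.9,0]],
])

```text
t: 3.7
tool_pos: [0.6073, -0.2984, 0.0316]
tool_rot: [-3.13, -0.264, 0.002]
contact_force: [-0.5, -0.7, -2.6]
opening: 0.0441
grip_force: 62.5
```

>>> servo_tool([
  [[5.5,0,0,0,0],[6.2,0,0,0,0],[6.2,0,0,0,0],[6.2,0,0,0,0]],
])

```text
t: 4.1
tool_pos: [0.6091, -0.2989, 0.0333]
tool_rot: [3.129, 0.265, 0.003]
contact_force: [-0.9, 1.1, -0.4]
opening: 0.0622
grip_force: 0.0
```

>>> servo_tool([
  [[6.2,0,0,-3,0],[6.2,0,0,-7,0],[6.2,0,0,-11,0],[6.2,0,0,-11,0]],
])

```text
t: 4.5
tool_pos: [0.6123, -0.3008, 0.1511]
tool_rot: [3.122, 0.265, 0.018]
contact_force: [0.9, -1.1, 1.0]
opening: 0.0619
grip_force: 0.0
```

```bash
python3 -c "
from h import *
go(.4459,-.0928,.12,-4)"
```

```text
shift [-12.93 -23.33   2.75] turn -76.3 cur -80.3 q6 0.84 pos [ 0.6123 -0.3008  0.1511]
```

```bash
python3 -c "
from h import *
go(.50,-.09,.17,-97)"
```

```text
shift [ -7.5  -22.65  -2.19] turn 16.7 cur -80.3 q6 0.84 pos [ 0.6123 -0.3008  0.1511]
```

>>> servo_tool([
  [[6.2,-7.5,-22.6,-2,16.7],[6.2,-7.5,-22.6,-2,16.7],[6.2,-7.5,-22.6,-2,16.7],[6.2,-7.5,-22.6,-2,16.7],[6.2,-7.5,-22.6,-2,16.7]],
])

```text
t: 5.0
tool_pos: [0.4949, -0.0862, 0.1618]
tool_rot: [-3.135, 0.191, 0.0]
contact_force: [0.9, 0.3, -0.0]
opening: 0.0618
grip_force: 0.0
```

>>> servo_tool([
  [[6.2,0,0,0,0],[6.2,0,0,0,0]],
])

```text
t: 5.2
tool_pos: [0.4963, -0.0877, 0.1622]
tool_rot: [3.135, -0.19, 0.001]
contact_force: [0.4, -0.4, 0.2]
opening: 0.0618
grip_force: 0.0
```

```bash
python3 -c "
from h import *
d,rt,o=wrist('w3')
np.savez('w3.npz',R=rt[0],C=rt[1]); print(o['tool_pos'])
Rm,C=rt
for s in (-.03,.03):
  for z in (.028,.049):
    a=np.radians(-7.1); p=np.array([.618,-.103,z])+s*np.array([np.cos(a),np.sin(a),0])
    c=Rm.T@(p-C); print(d['fx']*c[0]/c[2]+d['cx'],d['fy']*c[1]/c[2]+d['cy'])
go(.4459,-.0928,.12,-4)"
```

```text
[ 0.496331   -0.08774195  0.16216366]
321.65368499608667 90.33305029132396
321.61577893594864 88.76079729666381
322.0502664903348 -19.986946567392835
322.04772631731606 -32.55304398199851
shift [-4.99  1.05  4.22] turn 87.0 cur -97.0 q6 1.37 pos [ 0.4967 -0.0885  0.1622]
```

View pics/w3.png

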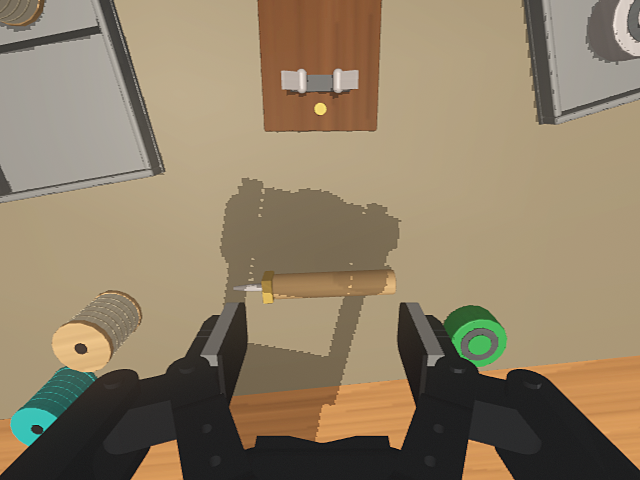

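>>> servo_tool([
  [[5,-5,1,2,-9],[5,-5,1,2,-18],[5,-5,1,2,-27],[5,-5,1,2,-36],[5,-5,1,2,-43]],
])

```text
t: 5.75
tool_pos: [0.446, -0.0934, 0.142]
tool_rot: [2.986, 0.976, -0.0]
contact_force: [0.2, 0.1, 0.5]
opening: 0.0501
grip_force: 0.0
```

```bash
python3 -c "
from h import *
w=np.load('w3.npz'); d,rt,o=wrist('w4')
print(plane(d,[[395,281],[274,285]],.01,(w['R'],w['C'])))
print(plane(d,[[320,80],[263,131],[378,129]],.006,(w['R'],w['C'])), plane(d,[[320,80]],.04,(w['R'],w['C'])))
go(.4459,-.0928,.12,-4)"
```

```text
[[ 0.44116104 -0.14038255  0.01      ]
 [ 0.44919869 -0.04411693  0.01      ]]
[[ 0.5957812  -0.09904491  0.006     ]
 [ 0.56734014 -0.0548261   0.006     ]
 [ 0.55895546 -0.13594246  0.006     ]] [[ 0.59359891 -0.09895504  0.04      ]]
shift [ 0.02 -0.06  2.2 ] turn -49.6 cur -53.6 q6 0.57 pos [ 0.4461 -0.0934  0.142 ]
```

>>> servo_tool([
  [[4.5,0,0,0.5,-8.5],[4.5,0,0,1,-17],[4.5,0,0,1.5,-25.5],[4.5,0,0,2,-34],[4.5,0,0,2,-42.5]],
])

```text
t: 6.3
tool_pos: [0.4455, -0.0929, 0.1212]
tool_rot: [-2.431, -1.988, 0.002]
contact_force: [-0.5, -0.6, -0.1]
opening: 0.045
grip_force: 0.0
```

>>> servo_tool([
  [[4.5,0,0,0,-6.7],[4.5,0,0,0,-6.7],[4.5,0,0,0,-6.7]],
])

```text
t: 6.6
tool_pos: [0.4459, -0.0927, 0.1221]
tool_rot: [-2.318, -2.12, 0.0]
contact_force: [0.7, 0.8, -0.4]
opening: 0.0449
grip_force: 0.0
```

```bash
python3 -c "
from h import *
go(.4455,-.0925,.026,-4.5)"
```

```text
shift [ 0.02 -0.04  9.61] turn -0.6 cur -5.1 q6 -0.28 pos [ 0.4459 -0.0927  0.1221]
```

>>> servo_tool([
  [[4.5,0,0,4,0.5],[4.5,0,0,7.5,0.5],[4.5,0,0,9.7,0.5],[4.5,0,0,9.7,0.5],[4.5,0,0,9.7,0.5]],
])

```text
t: 7.1
tool_pos: [0.4458, -0.0923, 0.0253]
tool_rot: [-2.324, -2.113, 0.0]
contact_force: [0.5, -1.1, 0.2]
opening: 0.0451
grip_force: 0.0
```

>>> servo_tool([
  [[1,0,0,0,0],[1,0,0,0,0],[1,0,0,0,0],[1,0,0,0,0],[1,0,0,0,0]],
], newtons=110)

```text
t: 7.6
tool_pos: [0.4474, -0.0928, 0.0276]
tool_rot: [2.32, 2.113, 0.003]
contact_force: [-2.1, -0.1, 6.7]
opening: 0.0154
grip_force: 107.7
```

```bash
python3 -c "
from h import *
go(.4455,-.0925,.12,-4.5)"
```

```text
shift [ 0.   -0.16 -9.25] turn -0.9 cur -5.4 q6 -0.27 pos [ 0.4474 -0.0928  0.0276]
```

>>> servo_tool([
  [[1,0,0,-2,0],[1,0,0,-5,0],[1,0,0,-9,0],[1,0,0,-13,0],[1,0,0,-13,0]],
])

```text
t: 8.1
tool_pos: [0.4497, -0.0936, 0.163]
tool_rot: [2.313, 2.106, 0.01]
contact_force: [1.1, -0.8, -0.4]
opening: 0.0153
grip_force: 108.0
```

```bash
python3 -c "
from h import *
d,rt,o=wrist('w5'); print(o['opening'],o['contact_force'])
np.savez('w5.npz',R=rt[0],C=rt[1])
go(.5,-.1,.16,-96.7)"
```

```text
0.01525917721769645 [ 1.07362455 -0.7967661  -0.41100932]
shift [-0.21  5.23  0.02] turn -88.7 cur -5.4 q6 -0.27 pos [ 0.4481 -0.093   0.1597]
```

View pics/w5.png

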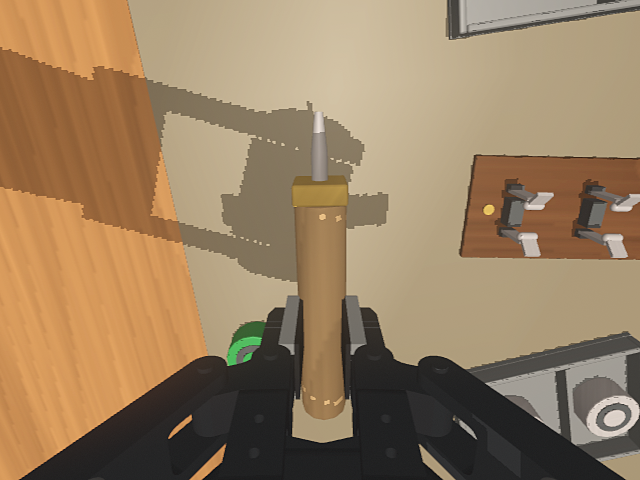

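>>> servo_tool([
  [[1,0,0,0,8.5],[1,0,0,0,17],[1,0,0,0,25.5],[1,0,0,0,34],[1,0,0,0,42.5]],
])

```text
t: 8.65
tool_pos: [0.4447, -0.0917, 0.1535]
tool_rot: [-2.933, -1.12, 0.003]
contact_force: [-0.7, 0.2, -1.2]
opening: 0.0153
grip_force: 108.1
```

>>> servo_tool([
  [[1,0,0,0,8.5],[1,0,0,0,17],[1,0,0,0,25.5],[1,0,0,0,34],[1,0,0,0,42.5]],
])

```text
t: 9.15
tool_pos: [0.4447, -0.0917, 0.1535]
tool_rot: [-3.141, 0.019, 0.004]
contact_force: [0.4, 0.1, 0.0]
opening: 0.015
grip_force: 107.7
```

>>> servo_tool([
  [[1,0,0,0,6.3],[1,0,0,0,6.3],[1,0,0,0,6.3]],
])

```text
t: 9.45
tool_pos: [0.445, -0.0919, 0.1541]
tool_rot: [-3.136, 0.179, 0.002]
contact_force: [-0.5, 0.5, -1.5]
opening: 0.0154
grip_force: 107.7
```

```bash
python3 -c "
from h import *
go(.6237,-.1027,.12,-96.7)"
```

```text
shift [17.88 -0.95  3.38] turn 0.2 cur -96.5 q6 1.32 pos [ 0.445  -0.0919  0.1541]
```

>>> servo_tool([
  [[1,4,-0.2,0,0],[1,8,-0.4,0,0],[1,12,-0.6,0,0],[1,15.5,-0.8,0,0],[1,17.8,-0.95,1.5,0]],
])

```text
t: 9.95
tool_pos: [0.6271, -0.1038, 0.1419]
tool_rot: [3.135, -0.178, 0.008]
contact_force: [0.7, -0.4, 0.6]
opening: 0.0153
grip_force: 107.8
```

>>> servo_tool([
  [[1,0,0,1,0],[1,0,0,1.9,0],[1,0,0,1.9,0],[1,0,0,1.9,0],[1,0,0,1.9,0]],
])

```text
t: 10.45
tool_pos: [0.6233, -0.1033, 0.1219]
tool_rot: [3.136, -0.182, 0.002]
contact_force: [0.9, -0.0, -0.4]
opening: 0.0149
grip_force: 107.8
```

```bash
python3 -c "
from h import *
d,rt,o=wrist('w6')
go(.6237,-.1027,.075,-96.7)"
```

```text
shift [ 0.   -0.07  4.71] turn 0.1 cur -96.6 q6 1.4 pos [ 0.6235 -0.1034  0.1221]
```

View pics/w6.png

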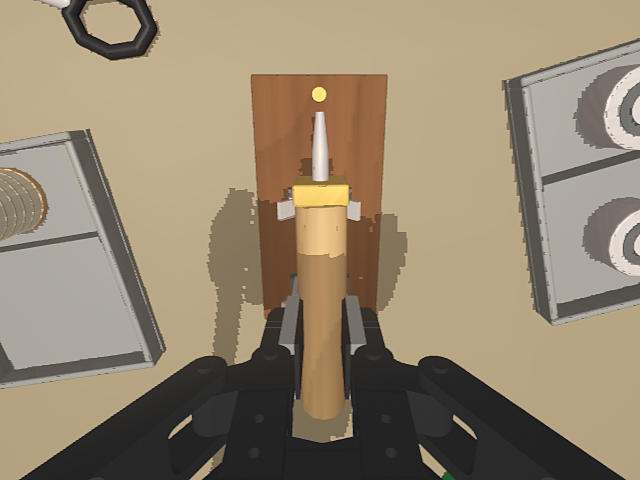

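The awl sits centred over the board and between the clips: point at (320,115), board midline at about x=320. Pressing down in stages.

>>> servo_tool([
  [[1,0,-0.07,2,0],[1,0,-0.07,4,0],[1,0,-0.07,5,0],[1,0,-0.07,5.6,0],[1,0,-0.07,5.6,0]],
])

```text
t: 11.0
tool_pos: [0.6232, -0.1025, 0.0647]
tool_rot: [-3.136, 0.182, 0.001]
contact_force: [-0.2, 0.1, -0.2]
opening: 0.015
grip_force: 107.8
```

>>> servo_tool([
  [[1,0,0,0.5,0],[1,0,0,1.0,0],[1,0,0,1.5,0],[1,0,0,1.8,0],[1,0,0,1.8,0]],
])

```text
t: 11.5
tool_pos: [0.6258, -0.1022, 0.0555]
tool_rot: [-3.135, 0.181, -0.002]
contact_force: [-17.0, 7.5, 37.0]
opening: 0.0101
grip_force: 18.3
```

```bash
python3 -c "
from h import *
o=ctrl.get_obs(); print(o['opening'],o['grip_force'],o['contact_force'],o['tool_pos'])
d,rt,o=wrist('w7')
s=ctrl.get_image('side')['img'][:,:,::-1]
a=cv2.imread('pics/w7.png')[100:440,140:500]
b=cv2.resize(s[160:280,210:330],(340,340),interpolation=cv2.INTER_CUBIC)
cv2.imwrite('pics/c7.png',cv2.hconcat([a,b]))"
```

```text
0.010068994013107676 18.336271047592163 [-17.03818816   7.50121481  36.97154119] [ 0.62582183 -0.10215985  0.05548434]
```

View pics/c7.png

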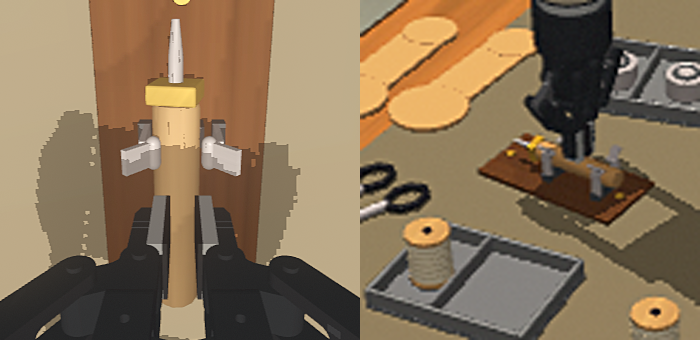

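The fingers have slid up onto the handle, and it seems to have gone down into the clips. Backing off to look.

>>> servo_tool([
  [[1,0,0,-1,0],[1.5,0,0,-4,0],[4,0,0,-8,0],[4,-4,0,-8,0],[4,-7,0,-8,0]],
])

```text
t: 12.1
tool_pos: [0.5545, -0.095, 0.1294]
tool_rot: [3.135, -0.182, 0.006]
contact_force: [-0.0, 0.3, 0.0]
opening: 0.0403
grip_force: 0.0
```

>>> servo_tool([
  [[4,-4,0,0,0],[4,-4,0,0,0],[4,-4,0,0,0]],
])

```text
t: 12.4
tool_pos: [0.5139, -0.0899, 0.1271]
tool_rot: [3.136, -0.182, 0.001]
contact_force: [0.6, 0.1, 0.2]
opening: 0.0401
grip_force: 0.0
```

```bash
python3 -c "
from h import *
d,rt,o=wrist('w8'); print(o['contact_force'],o['tool_pos'])
np.savez('w8.npz',R=rt[0],C=rt[1])
s=ctrl.get_image('side')['img'][:,:,::-1]
b=cv2.resize(s[190:250,240:330],(640,427),interpolation=cv2.INTER_CUBIC)[50:400]
a=cv2.imread('pics/w8.png')[0:240]
cv2.imwrite('pics/c8.png',cv2.vconcat([a,b]))"
```

```text
[0.62978527 0.09313712 0.19713463] [ 0.51390775 -0.08990979  0.12707054]
```

View pics/c8.png

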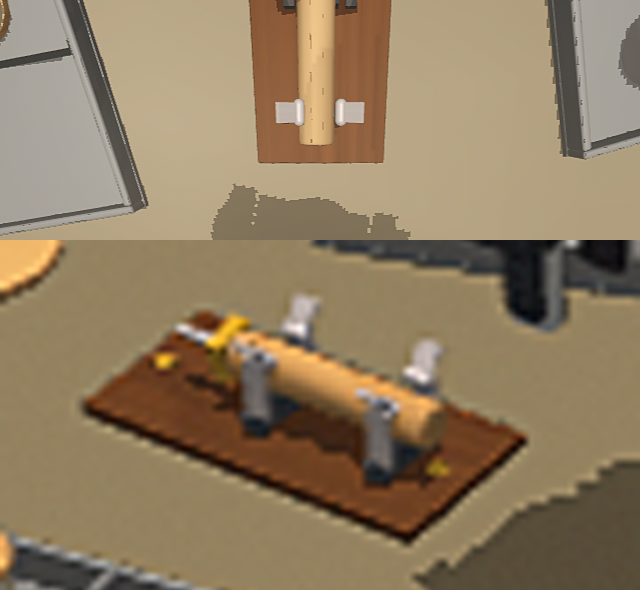

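```bash
python3 -c "
from h import *
s=ctrl.get_image('side'); d=ctrl.get_image('wrist'); w=np.load('w8.npz')
def pj(p,wr):
    if wr: c=w['R'].T@(p-w['C'])
    else: c=cv2.Rodrigues(s['rvec'])[0]@p+s['tvec']
    q=d if wr else s
    return np.array([q['fx']*c[0]/c[2]+q['cx'],q['fy']*c[1]/c[2]+q['cy']])
a=np.radians(-6.7);ux=np.array([np.cos(a),np.sin(a),0]);uy=np.array([-ux[1],ux[0],0])
c0=np.array([.6237,-.1027,0])
K=lambda q:((q-[240,190])*7.11+[0,190]).round(0)
for z in (.028,.037,.039):
    for t in (-.048,.0,.048):
        p=c0+t*ux+[0,0,z]
        print(z,t,'sidecrop ctr',K(pj(p,0)),'top',K(pj(p+[0,0,.01],0)),'wrist edges',pj(p+.01*uy,1).round(1),pj(p-.01*uy,1).round(1))
print('board corners',[K(pj(c0+t*ux+u*uy+[0,0,.006],0)) for t,u in((-.063,-.04),(-.063,.04),(.101,.04))])
"
```

```text
0.028 -0.048 sidecrop ctr [445. 417.] top [445. 396.] wrist edges [303.3 144. ] [338.3 144.1]
0.028 0.0 sidecrop ctr [346. 379.] top [345. 358.] wrist edges [302.   51.3] [339.7  51.3]
0.028 0.048 sidecrop ctr [249. 342.] top [248. 321.] wrist edges [300.6 -56.8] [341.4 -56.7]
0.037 -0.048 sidecrop ctr [445. 398.] top [444. 377.] wrist edges [302.5 145.5] [339.  145.6]
0.037 0.0 sidecrop ctr [345. 360.] top [344. 339.] wrist edges [301.1  48.8] [340.5  48.9]
0.037 0.048 sidecrop ctr [248. 323.] top [247. 302.] wrist edges [299.5 -64.7] [342.3 -64.6]
0.039 -0.048 sidecrop ctr [445. 394.] top [444. 373.] wrist edges [302.3 145.8] [339.1 145.9]
0.039 0.0 sidecrop ctr [345. 356.] top [344. 335.] wrist edges [300.9  48.2] [340.7  48.3]
0.039 0.048 sidecrop ctr [248. 319.] top [246. 298.] wrist edges [299.3 -66.5] [342.5 -66.4]
board corners [array([536., 426.]), array([418., 527.]), array([ 87., 393.])]
```

The board corners match the projection with a shift of about 12 crop pixels, and the handle lies close to the home line. During the last push the TCP stood at 0.0555 with the tips on the handle top, so the top was at about 0.0375. Home is 0.038, and not home would be at least 0.047, so the awl is home. Next is the spool.

```bash
python3 -c "
from h import *
go(.4374,.0929,.14,-87.9)"
```

```text
shift [ -9.9  -17.29  -1.24] turn -8.7 cur -96.6 q6 1.37 pos [ 0.5158 -0.0903  0.1278]
```

>>> servo_tool([
  [[6.5,-2,-4,-1.2,-2],[6.5,-4.5,-8.5,-1.2,-4],[6.5,-7,-13,-1.2,-6],[6.5,-9.9,-17.3,-1.2,-8.7],[6.5,-9.9,-17.3,-1.2,-8.7]],
])

```text
t: 13.1
tool_pos: [0.4347, 0.0971, 0.1392]
tool_rot: [-3.14, -0.066, 0.0]
contact_force: [-0.1, 0.3, -0.8]
opening: 0.0645
grip_force: 0.0
```

>>> servo_tool([
  [[6.5,0,0,0,0],[6.5,0,0,0,0]],
])

```text
t: 13.3
tool_pos: [0.4371, 0.0929, 0.1395]
tool_rot: [3.141, 0.056, 0.001]
contact_force: [0.2, -0.5, 0.8]
opening: 0.0649
grip_force: 0.0
```

```bash
python3 -c "
from h import *
d,rt,o=wrist('w9'); Rm,C=rt
c=Rm.T@(np.array([.4374,.0929,.052])-C); x=d['fx']*c[0]/c[2]+d['cx'];y=d['fy']*c[1]/c[2]+d['cy'];print(x,y)
go(.4374,.0929,.030,-87.9)"
```

```text
321.106276936407 252.87886716806588
shift [ 0.03 -0.04 10.95] turn -0.1 cur -88.0 q6 1.58 pos [0.4371 0.0926 0.1395]
```

View pics/w9.png

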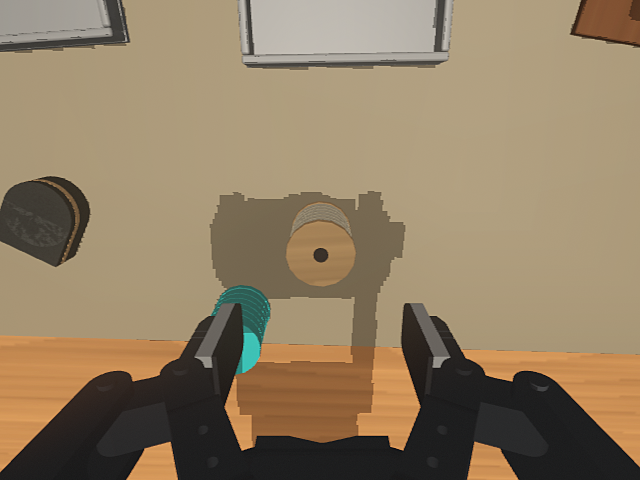

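The spool hole is at (320.5,255), predicted (321,253). The turquoise one is nearer the robot and clear of the fingers. Grasping.

>>> servo_tool([
  [[6.5,0,0,4,0],[6.5,0,0,8,0],[6.5,0,0,10.9,0],[6.5,0,0,10.9,0],[6.5,0,0,10.9,0]],
])

```text
t: 13.85
tool_pos: [0.4366, 0.0925, 0.0303]
tool_rot: [3.141, 0.054, -0.001]
contact_force: [0.0, 0.0, 0.6]
opening: 0.0652
grip_force: 0.0
```

>>> servo_tool([
  [[3,0,0,0,0],[3,0,0,0,0],[3,0,0,0,0],[3,0,0,0,0],[3,0,0,0,0]],
], newtons=40)

```text
t: 14.35
tool_pos: [0.4381, 0.0934, 0.0324]
tool_rot: [3.141, 0.057, 0.007]
contact_force: [-0.5, -0.3, 6.5]
opening: 0.0402
grip_force: 39.4
```

>>> servo_tool([
  [[3,0,0,-3,0],[3,0,0,-6.5,0],[3,0,0,-10,0],[3,0,0,-10,0]],
])

```text
t: 14.75
tool_pos: [0.4398, 0.0938, 0.1364]
tool_rot: [-3.141, -0.057, -0.019]
contact_force: [0.5, 0.4, -0.2]
opening: 0.0402
grip_force: 40.8
```

```bash
python3 -c "
from h import *
go(.5947,.083,.13,-87.9)"
```

```text
shift [15.44  1.64  0.82] turn -0.0 cur -87.9 q6 1.58 pos [0.4398 0.0938 0.1364]
```

>>> servo_tool([
  [[3,4,0.4,0.4,0],[3,8,0.8,0.8,0],[3,12,1.2,0.8,0],[3,15.5,1.6,0.8,0],[3,15.5,1.6,0.8,0]],
])

```text
t: 15.25
tool_pos: [0.5943, 0.0825, 0.1211]
tool_rot: [3.141, 0.055, 0.001]
contact_force: [-0.6, 0.2, -0.9]
opening: 0.0402
grip_force: 40.7
```

>>> servo_tool([
  [[3,0,0,0,0],[3,0,0,0,0]],
])

```text
t: 15.45
tool_pos: [0.5901, 0.0832, 0.1212]
tool_rot: [-3.141, -0.057, 0.003]
contact_force: [0.0, 0.3, -1.0]
opening: 0.0404
grip_force: 40.8
```

```bash
python3 -c "
from h import *
go(.5947,.083,.0375,-87.9)"
```

```text
shift [0.47 0.04 8.37] turn -0.0 cur -87.9 q6 1.55 pos [0.5901 0.0832 0.1212]
```

>>> servo_tool([
  [[3,0.4,0,3,0],[3,0.4,0,5.5,0],[3,0.4,0,7.2,0],[3,0.4,0,8.2,0],[3,0.4,0,8.4,0]],
])

```text
t: 15.95
tool_pos: [0.5946, 0.0833, 0.0373]
tool_rot: [-3.141, -0.057, 0.002]
contact_force: [-0.2, 0.8, -0.5]
opening: 0.0401
grip_force: 40.4
```

>>> servo_tool([
  [[3,0,0,0,0],[4.5,0,0,0,0],[6,0,0,0,0],[6,0,0,0,0],[6,0,0,0,0]],
])

```text
t: 16.45
tool_pos: [0.5958, 0.0832, 0.0386]
tool_rot: [3.141, 0.056, 0.002]
contact_force: [0.7, 0.5, 0.4]
opening: 0.0598
grip_force: 0.0
```

>>> servo_tool([
  [[6,0,0,-2.5,0],[6,0,0,-6,0],[6,0,0,-10,0],[6,0,0,-10,0]],
])

```text
t: 16.85
tool_pos: [0.5998, 0.0833, 0.1457]
tool_rot: [3.141, 0.057, 0.02]
contact_force: [1.0, 0.2, 1.2]
opening: 0.0602
grip_force: 0.0
```

```bash
python3 -c "
from h import *
go(.4453,.2784,.14,65)"
```

```text
shift [-14.74 -20.06   0.38] turn 27.1 cur -87.9 q6 1.55 pos [0.5998 0.0833 0.1457]
```

>>> servo_tool([
  [[6.5,-3.5,-4.5,0,6],[6.5,-7,-9,0,12],[6.5,-10,-13,0,18],[6.5,-13,-17,0,24],[6.5,-14.7,-20,0.3,27]],
])

```text
t: 17.35
tool_pos: [0.4398, 0.2789, 0.1351]
tool_rot: [-3.066, 0.684, -0.001]
contact_force: [0.8, 0.7, -0.3]
opening: 0.0651
grip_force: 0.0
```

>>> servo_tool([
  [[6.5,0,0,0,0],[6.5,0,0,0,0],[6.5,0,0,0,0]],
])

```text
t: 17.65
tool_pos: [0.4419, 0.2772, 0.135]
tool_rot: [3.067, -0.679, 0.001]
contact_force: [1.5, 0.1, -0.8]
opening: 0.0648
grip_force: 0.0
```

```bash
python3 -c "
from h import *
d,rt,o=wrist('w10'); Rm,C=rt
np.savez('w10.npz',R=Rm,C=C)
c=Rm.T@(np.array([.4453,.2784,.022])-C); x=d['fx']*c[0]/c[2]+d['cx'];y=d['fy']*c[1]/c[2]+d['cy'];print(x,y)
go(.4453,.2784,.0235,65)"
```

```text
316.73423410753065 236.1022115846977
shift [ 0.22 -0.27 11.16] turn -0.0 cur -115.0 q6 2.42 pos [0.4422 0.2769 0.1351]
```

View pics/w10.png

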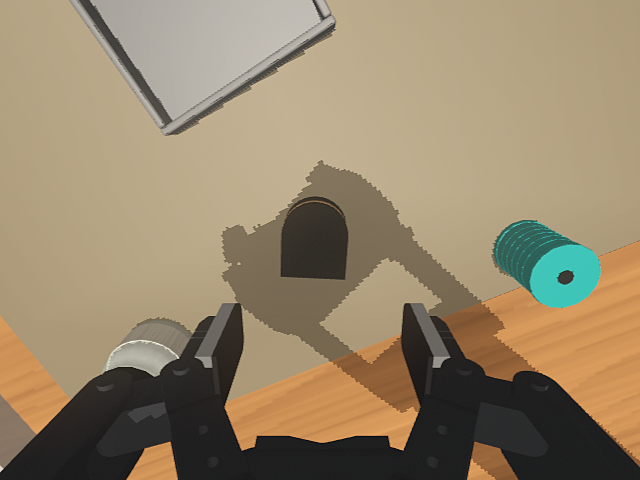

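The heel top covers x 281–348 with its back edge at 278, so its centre is near (315,239) against a predicted (317,236). Aligned; I grip a little behind its centre so the pads meet the flat sides. The jar and the turquoise spool are clear.

>>> servo_tool([
  [[6.5,-0.3,-0.35,4,1],[6.5,-0.3,-0.35,8,1],[6.5,-0.3,-0.35,11.1,1],[6.5,-0.3,-0.35,11.1,1],[6.5,-0.3,-0.35,11.1,1]],
])

```text
t: 18.2
tool_pos: [0.4408, 0.2814, 0.0242]
tool_rot: [3.06, -0.708, -0.001]
contact_force: [0.5, -0.8, 0.4]
opening: 0.0648
grip_force: 0.0
```

>>> servo_tool([
  [[3,0,0,0,0],[3,0,0,0,0],[3,0,0,0,0],[3,0,0,0,0],[3,0,0,0,0]],
], newtons=50)

```text
t: 18.7
tool_pos: [0.4425, 0.283, 0.027]
tool_rot: [-3.059, 0.704, -0.007]
contact_force: [-0.2, -2.2, 6.8]
opening: 0.0426
grip_force: 51.9
```

>>> servo_tool([
  [[3,0,0,-3,0],[3,0,0,-6.5,0],[3,0,0,-10,0],[3,0,0,-10,0]],
])

```text
t: 19.1
tool_pos: [0.4438, 0.284, 0.1311]
tool_rot: [-3.054, 0.703, -0.016]
contact_force: [1.6, 0.2, -0.5]
opening: 0.0429
grip_force: 51.1
```

```bash
python3 -c "
from h import *
go(.593,.2753,.12,94.9)"
```

```text
shift [13.79 -5.73  1.28] turn -30.8 cur -115.9 q6 2.45 pos [0.4438 0.284  0.1311]
```

>>> servo_tool([
  [[3,3.5,-1.5,0,-6],[3,7,-3,0.5,-13],[3,10.5,-4.4,1,-20],[3,13.7,-5.7,1,-27],[3,13.7,-5.7,1,-30.8]],
])

```text
t: 19.6
tool_pos: [0.5915, 0.2726, 0.1134]
tool_rot: [3.138, 0.136, 0.002]
contact_force: [-0.2, 0.1, 0.4]
opening: 0.0426
grip_force: 51.1
```

>>> servo_tool([
  [[3,0,0,0,0],[3,0,0,0,0]],
])

```text
t: 19.8
tool_pos: [0.5875, 0.2735, 0.1133]
tool_rot: [3.139, 0.131, -0.002]
contact_force: [-0.6, 0.8, -0.1]
opening: 0.0425
grip_force: 51.1
```

```bash
python3 -c "
from h import *
go(.593,.2753,.032,94.9); print(ctrl.get_obs()['opening'])"
```

```text
shift [ 0.58 -0.14  8.13] turn -0.1 cur -85.2 q6 1.81 pos [0.5875 0.2735 0.1133]
0.04254037201072504
```

>>> servo_tool([
  [[3,0.5,-0.1,3,0],[3,0.5,-0.1,5.5,0],[3,0.5,-0.1,7.2,0],[3,0.5,-0.1,8.1,0],[3,0.5,-0.1,8.1,0]],
])

```text
t: 20.3
tool_pos: [0.5928, 0.2751, 0.0332]
tool_rot: [3.139, 0.133, -0.001]
contact_force: [-0.4, -0.2, -0.4]
opening: 0.0426
grip_force: 50.6
```

>>> servo_tool([
  [[4,0,0,0,0],[5,0,0,0,0],[6,0,0,0,0],[6,0,0,0,0],[6,0,0,0,0]],
])

```text
t: 20.8
tool_pos: [0.5933, 0.275, 0.0333]
tool_rot: [-3.139, -0.133, -0.001]
contact_force: [-0.1, -0.1, -1.1]
opening: 0.0603
grip_force: 0.0
```

>>> servo_tool([
  [[6,0,0,-2.5,0],[6,0,0,-6,0],[6,0,0,-10,0],[6,0,0,-15,0],[6,-4,0,-18,0]],
])

```text
t: 21.3
tool_pos: [0.557, 0.2718, 0.2183]
tool_rot: [-3.137, -0.13, -0.012]
contact_force: [0.5, 0.4, 1.7]
opening: 0.0601
grip_force: 0.0
```

>>> servo_tool([
  [[6,-5,0,0,0],[6,-10,0,0,0],[6,-15,0,0,0],[6,-18,0,0,0],[6,-18,0,0,0]],
])

```text
t: 21.8
tool_pos: [0.3709, 0.2562, 0.2127]
tool_rot: [-3.138, -0.136, 0.0]
contact_force: [0.2, -0.1, -0.2]
opening: 0.0602
grip_force: 0.0
```

```bash
python3 -c "
from h import *
t=ctrl.get_image('top')['img'][:,:,::-1]; s=ctrl.get_image('side')['img'][:,:,::-1]
a=cv2.resize(t[130:320,60:540],(800,317),interpolation=cv2.INTER_CUBIC)
b=cv2.resize(s[160:340,140:420],(440,283),interpolation=cv2.INTER_CUBIC)
c=np.zeros((283,360,3),np.uint8); c[:280,:]=cv2.resize(s[190:260,240:330],(360,280),interpolation=cv2.INTER_CUBIC)
cv2.imwrite('pics/f1.png',cv2.vconcat([a,cv2.hconcat([b,c])])); print(ctrl.get_obs()['tool_pos'])"
```

```text
[0.37381571 0.25642277 0.21347318]
```

View pics/f1.png

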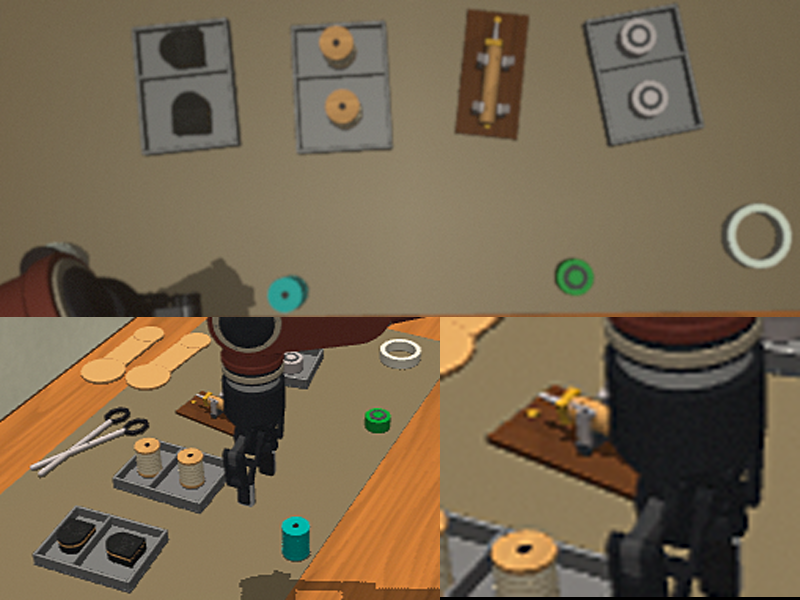

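The top view shows the spool, anvil and heel each in its bay beside its kind, with the jar, tape and decoys in place. I'll check that the awl is home with one press of the shut fingers.

>>> servo_tool([
  [[0,0,0,-1,0],[0,0,0,-1,0],[0,0,0,-1,0]],
])

```text
t: 22.2
tool_pos: [0.375, 0.2565, 0.2238]
tool_rot: [-3.138, -0.132, -0.001]
contact_force: [0.9, -0.6, -0.9]
opening: 0.0169
grip_force: 0.0
```

```bash
python3 -c "
from h import *
go(.6237,-.1027,.12,-96.7)"
```

```text
shift [21.75 37.88 10.39] turn 11.5 cur -85.2 q6 1.92 pos [0.375  0.2565 0.2238]
```

>>> servo_tool([
  [[0,2.3,4,0,2],[0,4.6,8,0,4],[0,6.9,12,0,6],[0,9.2,16,0,8],[0,11.5,20,0,11.5]],
])

```text
t: 22.7
tool_pos: [0.5067, 0.0648, 0.2229]
tool_rot: [-3.136, 0.186, 0.0]
contact_force: [0.6, -0.7, -0.6]
opening: 0.0001
grip_force: 0.0
```

```bash
python3 -c "
from h import *
go(.6237,-.1027,.12,-96.7)"
```

```text
shift [13.6  15.25 10.28] turn -0.1 cur -96.8 q6 1.67 pos [0.5067 0.0648 0.2229]
```

>>> servo_tool([
  [[0,3.4,4,1,0],[0,7,8,3,0],[0,10.5,12,6,0],[0,13.5,15.2,9,0],[0,13.5,15.2,10.2,0]],
])

```text
t: 23.2
tool_pos: [0.6237, -0.1033, 0.1195]
tool_rot: [3.135, -0.186, 0.001]
contact_force: [0.1, 0.5, -1.0]
opening: -0.0
grip_force: 0.0
```

>>> servo_tool([
  [[0,0,0,0,0],[0,0,0,0,0],[0,0,0,0,0]],
])

```text
t: 23.5
tool_pos: [0.6225, -0.0993, 0.1223]
tool_rot: [3.136, -0.181, 0.002]
contact_force: [0.8, 0.7, 0.0]
opening: -0.0002
grip_force: 0.0
```

```bash
python3 -c "
from h import *
go(.6237,-.1027,.063,-96.7)"
```

```text
shift [0.15 0.32 5.93] turn 0.1 cur -96.6 q6 1.41 pos [ 0.6225 -0.0993  0.1223]
```

>>> servo_tool([
  [[0,0.15,0.3,2,0],[0,0.15,0.3,4,0],[0,0.15,0.3,5.5,0],[0,0.15,0.3,6.0,0],[0,0.15,0.3,6.0,0]],
])

```text
t: 24.0
tool_pos: [0.6228, -0.1024, 0.0609]
tool_rot: [-3.136, 0.181, 0.001]
contact_force: [-0.5, 0.0, 0.7]
opening: -0.0
grip_force: 0.0
```

>>> servo_tool([
  [[0,0,0,0.2,0],[0,0,0,0.4,0],[0,0,0,0.4,0]],
])

```text
t: 24.3
tool_pos: [0.6234, -0.103, 0.0576]
tool_rot: [3.136, -0.182, 0.001]
contact_force: [-0.1, -0.4, 0.3]
opening: -0.0002
grip_force: 0.0
```

There is no contact with the tips at z = 0.0386, so the handle top is at or below the home height and the awl is home. Retreating and handing in.

>>> servo_tool([
  [[0,0,0,-3,0],[0,0,0,-7,0],[0,0,0,-11,0],[0,0,0,-11,0],[0,0,0,-11,0]],
])

```text
t: 24.8
tool_pos: [0.6242, -0.1033, 0.1693]
tool_rot: [3.135, -0.182, 0.006]
contact_force: [0.1, -0.6, -1.4]
opening: 0.0002
grip_force: 0.0
```

```bash
python3 -c "
from station import ctrl
print(ctrl.get_obs()['tool_pos'],ctrl.finish_job())"
```

```text
the job is handed in; nothing more can be done
[ 0.62416487 -0.10328935  0.16928385] None
```

The job is handed in at about 25 s, with no verdict returned: the spool, anvil and heel block are each in the bay beside their kind, the awl is pressed home in the clips, and the glue jar, tape roll and look-alikes were not touched.

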